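# Set and lock the bench caliper on a turned leg

### The arm

A 6-joint arm with a two-finger parallel gripper is mounted at the origin on the work surface; the furniture and walls round the work are solid. World frame = base frame: x ahead of the robot, y to its left, z up, the work surface at z = 0. Lengths are in m, angles in rad, forces in N, time in s.
With the tool pointing down it reaches from about 0.375 to 0.825 m from the base axis. Payload 5.5 kg.
Tool frame: the origin (TCP) lies midway between the tips of the shut fingers; the grasp point (between the pads) lies env.hold_point_z behind it (env.hold_point_z is the distance from the TCP to the grasp point, in m); y points along the fingers, x is the direction in which the jaws open and shut, and the axes are right-handed (so a half turn about y gives the same grasp; the last joint's range is limited). The gripper opens to 85 mm and grips with 20 to 120 N. Pads are 22 mm wide; open, the fingers measure 114 mm over their backs; the gripper's body (76 mm by 85 mm) begins 54 mm behind the grasp point. The pads swing forward as they close: fully open they stand 13 mm farther back than shut.
Start: joints at [1.187, 0.314, -0.047, 1.21, 0, 1.571], TCP at [0.225, 0.556, 0.231] pointing down, gripper open.
Joint ranges: [-2.67, 2.67], [-0.69, 1.73], [-1.03, 1.25], [-2.08, 2.16], [-1.42, 1.45], [-3.14, 3.14]. Speed limits (rad/s): [2.39, 2.39, 3.01, 3.14, 3.14, 3.14].

### API

Orientations are given as a rotation vector (axis times angle).
In Python, from plant import env gives the robot as it stands.
- The arm moves only by the shell command python3 -m crank 'ROWS' [FORCE]. ROWS is JSON, a list of rows, each a list of 3 entries, a list of its own where there are three numbers: the shift along the world's x, y, z in m, then the turn about the world's z in rad, then the opening, from -1 (shut) to 1 (fully open), so that 0 is half open. A call has 1 to 10 rows; each row shifts and turns the commanded pose from where the row before left it; what a row does not reach is not made up. A row lasts 1/12 s, in which the tool goes at most 41.7 mm and 7.16 degrees, less where a joint would pass 70% of its speed; a pose out of reach is approached as far as the arm can. A call is refused whole if a number of a shift passes 0.0417 or a number of a turn 0.125, either way. A call with a gripper value outside its range is refused whole. The fingers move at their own pace and stop on an object; FORCE is the grip in N (left out, the last holds). Time passes only in rows, so rows that do not move let the fingers close. It gives the time, the measured TCP pose, the force and the opening at its end, in the units of the state.
- env.read_state(): the state, without advancing time (a new reading comes with each control period).
- env.snapshot(name): name is "side" or "top" or "wrist"; returns the picture (480x640x3 uint8, red, green, blue); there is no depth.
- env.camera_params(name): a dict with "fx", "fy", "cx", "cy" (pixels), "world_from_camera" (4x4, takes a point from camera to world coordinates); the wrist camera has in their place "T_tool_cam" (4x4, takes a point from camera to tool coordinates, whose origin is the TCP and whose axes are the tool frame's). Camera axes: x right, y down, z forward; pixel columns grow to the right and rows downward; lengths in m; the calibration is good to about 2 mm. A picture is of the moment at which its call begins: read the wrist's pose just before it. camera_params takes no time and is no camera call.
- env.hand_in(): hands the job in, once; it reports no verdict.
Trained networks look in the newest picture that a camera, given by its name, has taken for a name from the list of things; names that differ only in an ending like _2 or _b are one class to them, and where a whole thing is asked for, a point or a joint stands for the part that bears it (a point fixed in the world has none). Each returns a list of dicts, best first, with "p" (0 to 1); they miss things now and then, are a little off and sometimes report something else, mostly with a low value. They report only what shows in the picture. A call takes as long as a camera call. They do not tell look-alikes from the thing itself.
- env.search_frame(label, camera): "rect" ([left, top, right, bottom] in pixels, round what is visible of it).
- env.cut_out(label, camera): "pixels" (480x640 bool, what is visible of it) and "rect" ([left, top, right, bottom] in pixels, round what is visible of it).
- env.tip_of(label, camera): "position" ([column, row] in pixels: a listed point, or the origin of a listed thing).
The state is a dict: "time": time; "joint_positions": joint angles; "dq": joint speeds; "joint_torque": joint torques, N m; "eef_pos": TCP position; "ee_rot": TCP orientation; "wrist_force": force on the tool from outside, world axes, zero at the start; "ft_torque": the same for the moment, N m; "grip_width": opening from 0.0 (shut) to 1.0 (fully open).
Only numpy, scipy, OpenCV 4.12 (cv2) and the standard library are available. Lean on these libraries where they do the work, as an engineer would, in place of code of your own. Each camera call takes 0.05 s, during which the arm holds its last target.

### The job

Set the bench caliper to the short turned leg: lay the leg in the open caliper with its thick body between the two jaws and in line with them, then slide the moving jaw up until the leg is nipped lightly between both jaws, feeling for the contact so that the jaw is not cocked on its beam and the soft wood is not dented. Then press the lock lever fully down to keep the setting, leave the leg nipped in the jaws, and leave the other things on the bench alone.

Things in the scene. Friction and masses are not known exactly. Their poses are not given: they have to be found in the camera images.
- leg_center (a point): short turned beech leg lying on its side: round body 60 mm long and 32 to 35 mm thick (exact size not known: the caliper is to find it), with a round tenon 18 mm in diameter, 22 mm long on one end; about 0.09 kg. This point: centre of the thick body. x runs along the leg to the tenon (30 mm to the body's end, 52 mm to the tenon's tip); at the start the tenon points roughly to the robot.
- caliper: bench caliper, fixed: plywood board 125 x 340 x 15 mm (x -60 to 65 mm) with an aluminium beam and two level steel jaws. Origin: on the bench under the board. y runs along the beam, the way the jaw opens; x points from the jaws' tips (robot's side) to the beam, whose axis is at x = 40, z = 33 mm. The jaws start at x = -60 mm, tops at z = 47 mm; room for the leg: x = -60 to 15 mm.
- fixed_jaw: fixed steel jaw of the caliper, at the beam's -y end. Same origin and axes as the caliper; its flat face looks to +y at y = -112 mm.
- fixed_face (a point): middle of the fixed jaw's measuring face (caliper frame x = -15, y = -112, z = 32 mm); axes as the caliper's: y points into the gap.
- moving_jaw: sliding steel jaw with its 90 mm long sleeve on the beam, the thumb knob and the lock lever. Origin on the beam's axis in the plane of its measuring face, which looks to -y; axes as the caliper's. The sleeve reaches from y = 0 to 90 mm, its top 13 mm above the origin.
- moving_face (a point): middle of the moving jaw's measuring face (in the moving jaw's frame x = -55, y = 0, z = -1 mm).
- thumb_knob (a point): upright round thumb knob on the sleeve, 18 mm in diameter, its foot 46 mm and its top 86 mm above the bench, over the beam and 22 mm behind the plane of the moving face. This point: on its axis, 69 mm above the bench. 40 mm of free room between it and the lock lever behind it (+y).
- jaw_slide (a joint): opening between the two jaw faces (m), 0 shut, up to 0.150; the jaw slides along the beam with about 2 N of friction and stays where it is left.
- jaw_play (a joint): how far the moving jaw is cocked on the beam (rad), 0 when square; it turns about a vertical axis on the beam 40 mm behind its face, against a stiff gib spring of 20 N m per rad, at most 0.045 either way. Pressing hard on the leg cocks it; a touch of 3 N on the leg cocks it by about 0.006.
- lock_lever (a joint): turn of the cam lock lever (rad): 0 raised (unlocked, 0.6 rad above level), 0.6 pressed down level (locked). It stays where it is left; towards the end it needs up to about 8 N on its pad, as the cam bites on the beam. Locked, the jaw yields only to about 10 N along the beam.
- lever_end (a point): top of the lock lever's 20 mm wide end pad. The lever turns in a plane across the beam about a pin along y, 78 mm behind the moving face's plane, over the beam's axis, 51 mm above the bench. This point raised: 88 mm above the bench and 42 mm from the pin towards -x (caliper); pressed down: 58 mm above the bench, 56 mm from the pin. It can be pressed straight down.
- gauge: bystander: wooden marking gauge, 55 x 200 x 70 mm, loose; origin under its middle
- cup: bystander: small black bowl, 96 mm across, 56 mm high, loose; origin under its middle
- long_leg: bystander: long turned stool leg, 205 mm long, 37 mm thick, loose; origin under its middle
There are look-alikes about, which are no part of the job. There is more than one size of the part that bears leg_center; the job needs the larger.

How it is judged:
By the outcome, as a careful person would: the job done as asked, in the order asked, and still so for the second after the job is handed in, with the robot touching nothing.
It also fails if it takes over 64 s, if anything falls off the work surface, if the arm or the gripper's body presses on something with over 40 N, if the wrist force passes 120 N, or if a joint passes its speed limit or range.

## Working session

There is one attempt and no reset: what is moved stays moved. The work goes in short steps, Python scripts to look and compute and a shell command to move; the robot and the scene stay as the last step left them, time stands still between calls to the robot, and variables do not carry over. Pictures are saved under pics/ and viewed, and the job is handed in when it is done.

```bash
ls; mkdir -p pics
python3 - <<'E'
from plant import env
import cv2
print(env.read_state(), env.hold_point_z)
for c in("side","top","wrist"):
    im=env.snapshot(c); cv2.imwrite(f"pics/{c}0.png",im[:,:,::-1])
    print(c,env.camera_params(c))
print(env.read_state()["time"])
E
```

```text
pics
{'time': 0.0, 'joint_positions': array([ 1.18701678e+00,  3.14228120e-01, -4.80463089e-02,  1.21021202e+00,
        1.24632830e-05,  1.57079108e+00]), 'dq': array([-1.21976816e-03,  4.43330968e-04, -6.02356105e-04, -1.84362071e-05,
        1.66429077e-03, -5.54302647e-04]), 'joint_torque': array([-4.27323475e-04, -5.39586174e+01,  3.39752626e+01,  1.91091571e-02,
       -5.23591973e-05,  3.26382462e-06]), 'eef_pos': array([0.22444042, 0.55582921, 0.23044768]), 'ee_rot': array([-1.36762289, -0.92098961,  0.92331126]), 'wrist_force': array([0.25357011, 0.75780823, 0.08463661]), 'ft_torque': array([-0.00486929, -0.01542437, -0.01513688]), 'grip_width': 1.0012217807088073} 0.0187
side {'fx': 526.3566624997812, 'fy': 526.3566624997812, 'cx': 320.502681568147, 'cy': 237.490545543792, 'world_from_camera': array([[ 0.96414802, -0.16881399,  0.2047448 ,  0.17494286],
       [-0.26515118, -0.58188698,  0.76883184, -0.87031675],
       [-0.01065124, -0.79555602, -0.6057864 ,  0.81843234],
       [ 0.        ,  0.        ,  0.        ,  1.        ]])}
top {'fx': 604.9265632851033, 'fy': 604.9265632851033, 'cx': 315.64971057566913, 'cy': 239.6275719653641, 'world_from_camera': array([[-0.0271599 , -0.99280939,  0.11658414,  0.29778551],
       [-0.99955194,  0.02844018,  0.00933182,  0.09621497],
       [-0.01258039, -0.11627845, -0.99313698,  1.37732314],
       [ 0.        ,  0.        ,  0.        ,  1.        ]])}
wrist {'fx': 432.02512316825164, 'fy': 432.02512316825164, 'cx': 318.37094011929736, 'cy': 240.55656105004005, 'T_tool_cam': array([[ 9.99999582e-01,  7.34070619e-04,  5.45097229e-04,
        -2.21738384e-04],
       [-2.91875918e-04, -3.08690080e-01,  9.51162630e-01,
        -1.41868628e-01],
       [ 8.66486648e-04, -9.51162392e-01, -3.08689736e-01,
         8.00885732e-02],
       [ 0.00000000e+00,  0.00000000e+00,  0.00000000e+00,
         1.00000000e+00]])}
0.15
```

View pics/side0.png

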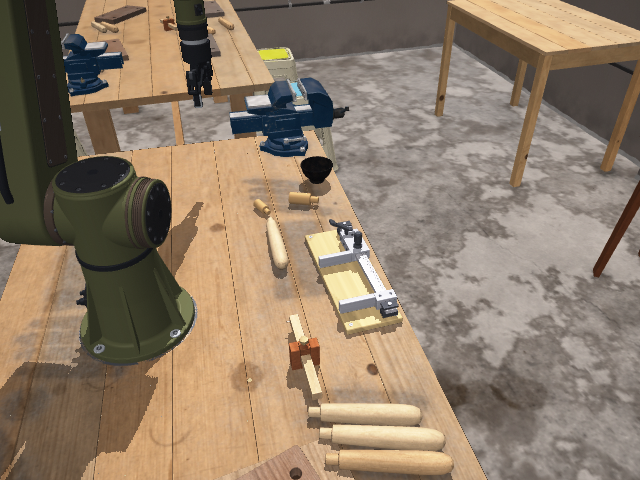

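View pics/top0.png

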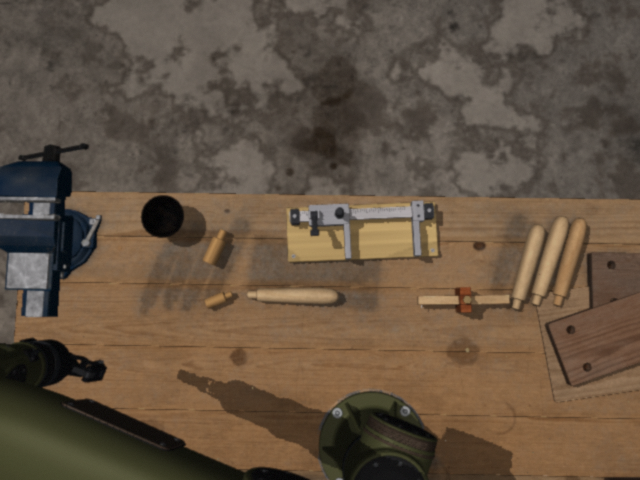

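View pics/wrist0.png

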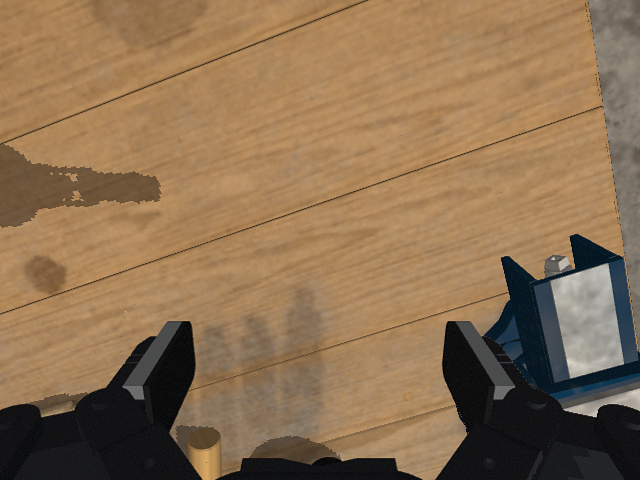

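```bash
cat > h.py <<'E'
from plant import env
import numpy as np, cv2
from scipy.spatial.transform import Rotation as R
def cam(c):
    p=env.camera_params(c)
    if c=="wrist":
        s=env.read_state(); T=np.eye(4); T[:3,:3]=R.from_rotvec(s["ee_rot"]).as_matrix(); T[:3,3]=s["eef_pos"]
        W=T@p["T_tool_cam"]
    else: W=p["world_from_camera"]
    return p,W
def px2w(c,uv,z,PW=None):
    p,W=PW or cam(c); d=W[:3,:3]@np.array([(uv[0]-p["cx"])/p["fx"],(uv[1]-p["cy"])/p["fy"],1]); o=W[:3,3]
    return o+d*(z-o[2])/d[2]
def w2px(c,P,PW=None):
    p,W=PW or cam(c); q=np.linalg.inv(W)@np.append(P,1); return np.array([p["fx"]*q[0]/q[2]+p["cx"],p["fy"]*q[1]/q[2]+p["cy"]])
E
python3 - <<'E'
from h import *
t=cv2.imread("pics/top0.png"); s=cv2.imread("pics/side0.png")
a=cv2.resize(t[180:320,130:450],None,fx=2.5,fy=2.5,interpolation=2); cv2.imwrite("pics/top0z.png",a)
a=cv2.resize(s[140:340,230:430],None,fx=3,fy=3,interpolation=2); cv2.imwrite("pics/side0z.png",a)
print("rot",R.from_rotvec(env.read_state()["ee_rot"]).as_matrix().round(3))
for c in("top","side"):
  for n in("leg_center","caliper","fixed_jaw","fixed_face","moving_jaw","moving_face","thumb_knob","lever_end","gauge","cup","long_leg"):
    print(c,n,[(np.round(d["position"],1).tolist(),round(d["p"],2)) for d in env.tip_of(n,c)[:4]])
print(env.read_state()["time"])
E
```

```text
rot [[ 0.374 -0.    -0.927]
 [ 0.927 -0.001  0.374]
 [-0.001 -1.    -0.   ]]
top leg_center [([219.0, 298.6], 0.83), ([216.0, 253.3], 0.65)]
top caliper [([361.3, 231.2], 0.84)]
top fixed_jaw []
top fixed_face [([412.8, 234.9], 0.74), ([214.8, 250.5], 0.39)]
top moving_jaw [([351.2, 215.5], 0.71)]
top moving_face [([350.9, 237.7], 0.62)]
top thumb_knob [([339.5, 214.5], 0.61)]
top lever_end [([314.7, 229.6], 0.57)]
top gauge [([461.0, 299.4], 0.7)]
top cup [([163.6, 220.9], 0.65), ([341.5, 214.4], 0.2)]
top long_leg [([292.2, 297.8], 0.7)]
side leg_center [([300.1, 197.4], 0.57), ([259.8, 206.1], 0.5), ([276.9, 247.8], 0.35)]
side caliper [([347.4, 277.4], 0.95), ([309.2, 363.7], 0.66), ([330.8, 219.2], 0.19)]
side fixed_jaw []
side fixed_face [([358.8, 297.9], 0.96)]
side moving_jaw [([358.0, 258.5], 0.61)]
side moving_face [([342.1, 260.3], 0.66)]
side thumb_knob [([356.5, 237.5], 0.95), ([319.6, 180.3], 0.35)]
side lever_end [([341.4, 260.9], 0.72), ([330.0, 222.0], 0.6)]
side gauge [([306.5, 366.6], 0.71)]
side cup []
side long_leg [([277.3, 247.8], 0.77)]
1.25
```

View pics/top0z.png

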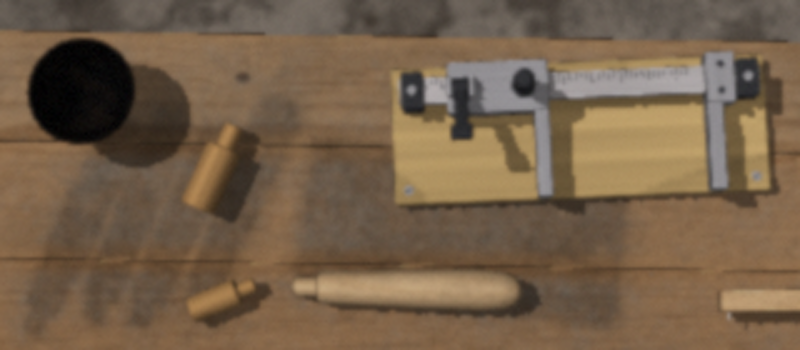

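View pics/side0z.png

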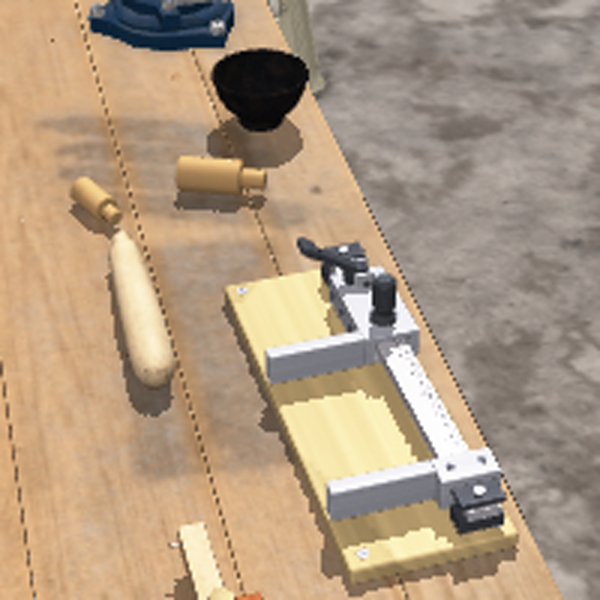

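Run:
```python
from h import *
T=cam("top");S=cam("side")
def tri(a,b):
    A=[];B=[]
    for (p,W),uv in((T,a),(S,b)):
        d=W[:3,:3]@np.array([(uv[0]-p["cx"])/p["fx"],(uv[1]-p["cy"])/p["fy"],1]);d/=np.linalg.norm(d)
        M=np.eye(3)-np.outer(d,d);A.append(M);B.append(M@W[:3,3])
    return np.linalg.lstsq(np.vstack(A),np.hstack(B),rcond=None)[0]
for n,z,a,b in [("leg",.017,(216,253.3),(300.1,197.4)),("small",.012,(219,298.6),(259.8,206.1)),("cal",0,(361.3,231.2),(347.4,277.4)),("ff",.032,(412.8,234.9),(358.8,297.9)),("mf",.032,(350.9,237.7),(342.1,260.3)),("mj",.033,(351.2,215.5),(358,258.5)),("knob",.069,(339.5,214.5),(356.5,237.5)),("lev",.088,(314.7,229.6),(330,222)),("cup",0.03,(163.6,218),(317,170)),("gauge",0,(461,299),(306.5,366.6)),("long",0.018,(292,297.8),(277,247.8))]:
    print(n,px2w("top",a,z,T).round(3),px2w("side",b,z,S).round(3),tri(a,b).round(3))
# leg masks
for d in env.cut_out("leg_center","top"):
    r=cv2.minAreaRect(np.argwhere(d["pixels"])[:,::-1].astype(np.float32)); print(d["rect"],d["p"],r)
ends=[(205+0,262),(228,231)]
for e in ends: print(px2w("top",e,.02,T).round(3))
```

```text
leg [0.433 0.335 0.017] [0.44  0.341 0.017] [0.435 0.334 0.022]
small [0.331 0.33  0.012] [0.325 0.337 0.012] [0.327 0.33  0.017]
cal [0.476 0.004 0.   ] [0.471 0.003 0.   ] [ 0.474  0.004 -0.002]
ff [ 0.46  -0.109  0.032] [ 0.463 -0.101  0.032] [ 0.46  -0.108  0.039]
mf [0.458 0.03  0.032] [0.466 0.029 0.032] [0.462 0.029 0.032]
mj [0.508 0.028 0.033] [0.503 0.024 0.033] [0.507 0.028 0.03 ]
knob [0.505 0.055 0.069] [0.509 0.057 0.069] [0.507 0.055 0.071]
lev [0.471 0.11  0.088] [0.46  0.109 0.088] [0.466 0.111 0.087]
cup [0.515 0.451 0.03 ] [0.519 0.453 0.03 ] [0.517 0.45  0.031]
gauge [ 0.315 -0.216  0.   ] [ 0.316 -0.223  0.   ] [ 0.316 -0.217 -0.007]
long [0.328 0.165 0.018] [0.332 0.135 0.018] [ 0.333  0.166 -0.006]
[202.0, 230.8, 228.3, 265.3] 0.88 ((216.2163848876953, 246.71969604492188), (15.975493431091309, 36.875328063964844), 23.629377365112305)
[310.4, 211.1, 317.1, 230.6] 0.57 ((314.0, 223.0), (22.0, 6.0), 90.0)
[205.8, 292.5, 231.1, 308.0] 0.5 ((218.74658203125, 298.15753173828125), (11.118908882141113, 28.440998077392578), 69.44395446777344)
[0.413 0.36  0.02 ]
[0.482 0.307 0.02 ]
```

```bash
python3 -m crank '[[[0.026,-0.0275,0],0,1],[[0.026,-0.0275,0],0,1],[[0.026,-0.0275,0],0,1],[[0.026,-0.0275,0],0,1],[[0.026,-0.0275,0],0,1],[[0.026,-0.0275,0],0,1],[[0.026,-0.0275,-0.02],0,1],[[0.028,-0.0275,-0.02],0,1],[[0,0,0],0,1]]' 20
python3 - <<'E'
from h import *
print(env.read_state()["joint_positions"].round(3))
P=cam("wrist"); im=env.snapshot("wrist"); cv2.imwrite("pics/w1.png",im[:,:,::-1])
print([ (d["position"],d["p"],px2w("wrist",d["position"],.017,P)) for d in env.tip_of("leg_center","wrist")])
ds=env.cut_out("leg_center","wrist")
for d in ds:
    m=d["pixels"]; uv=np.argwhere(m)[:,::-1]; pts=np.array([px2w("wrist",q,.017,P)[:2] for q in uv[::7]])
    c=pts.mean(0); u,s,v=np.linalg.svd(pts-c,full_matrices=False); ax=v[0]*np.sign(v[0][0])
    a=(pts-c)@ax; b=(pts-c)@np.array([-ax[1],ax[0]])
    print(d["rect"],d["p"],c,np.degrees(np.arctan2(ax[1],ax[0])),a.min(),a.max(),b.min(),b.max())
    for k in np.linspace(a.min(),a.max(),9)[:-1]:
        s_=(a>=k)&(a<k+(a.max()-a.min())/8); print(round(k*1000,1),(b[s_].min()*1000).round(1),(b[s_].max()*1000).round(1))
E
```

```text
time: 2.05
eef_pos: [0.4348, 0.3331, 0.1897]
ee_rot: [-1.372, -0.915, 0.921]
wrist_force: [-1.2, -0.2, -0.9]
grip_width: 1.002
[ 0.655  0.24  -0.241  1.094 -0.003  1.045]
[([268.5, 67.0], 0.96, array([0.32773014, 0.33948431, 0.017     ]))]
[308.7, 167.1, 359.9, 276.7] 0.87 [0.44177923 0.33970648] -24.79342568638123 -0.03753754215764978 0.04838279153114657 -0.016478237676413418 0.01653122951354863
-37.5 -15.7 15.9
-26.8 -16.2 16.2
-16.1 -16.5 16.4
-5.3 -16.2 16.5
5.4 -16.4 16.3
16.2 -16.1 16.0
26.9 -9.6 9.3
37.6 -8.9 8.9
[226.0, 27.4, 304.2, 110.4] 0.83 [0.32794335 0.3361666 ] -68.3847380921202 -0.02672874840041649 0.0338476523715523 -0.012037625581024454 0.012308308691127855
-26.7 -11.9 12.2
-19.2 -11.8 12.0
-11.6 -12.0 11.8
-4.0 -11.4 11.7
3.6 -11.8 11.5
11.1 -11.1 12.3
18.7 -6.4 6.0
26.3 -5.9 5.8
```

View pics/w1.png

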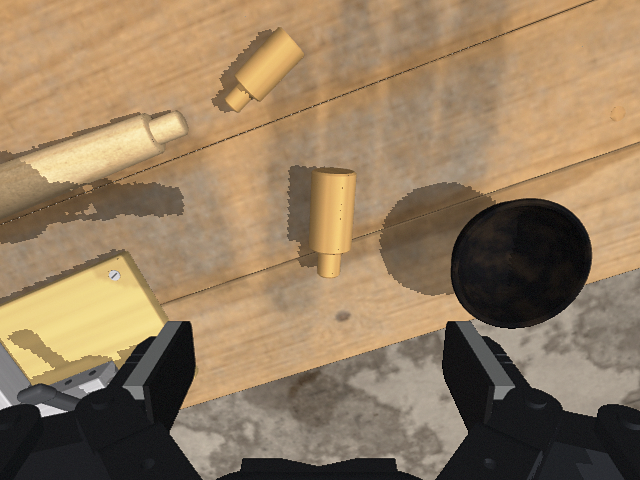

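```bash
python3 -m crank '[[[0.0022,0.008,0],-0.049,1],[[0,0,-0.035],0,1],[[0,0,-0.035],0,1],[[0,0,-0.035],0,1],[[0,0,-0.035],0,1],[[0,0,-0.025],0,1],[[0,0,-0.012],0,1],[[0,0,-0.009],0,1],[[0,0,0],0,1]]' 20
python3 - <<'E'
from h import *
P=cam("wrist"); im=env.snapshot("wrist"); cv2.imwrite("pics/w2.png",im[:,:,::-1])
E
```

```text
time: 2.95
eef_pos: [0.4333, 0.3473, 0.0058]
ee_rot: [-1.383, -0.885, 0.888]
wrist_force: [0.1, -1.2, 0.1]
grip_width: 1.0
```

View pics/w2.png

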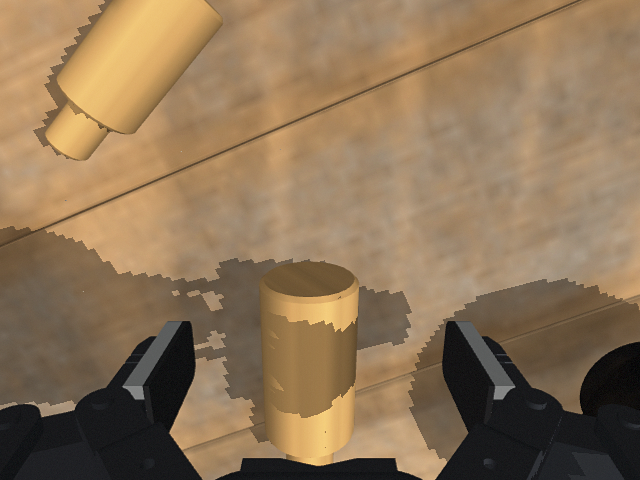

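```bash
python3 -m crank '[[[0.001,-0.005,-0.003],0,1],[[0,0,0],0,0.2],[[0,0,0],0,-0.2],[[0,0,0],0,-0.5],[[0,0,0],0,-1],[[0,0,0],0,-1],[[0,0,0],0,-1],[[0,0,0],0,-1]]' 20
python3 - <<'E'
from h import *
P=cam("wrist"); im=env.snapshot("wrist"); cv2.imwrite("pics/w3.png",im[:,:,::-1])
E
```

```text
time: 3.67
eef_pos: [0.4361, 0.3418, 0.0046]
ee_rot: [-1.383, -0.886, 0.884]
wrist_force: [-0.6, -0.9, 6.1]
grip_width: 0.379
```

View pics/w3.png

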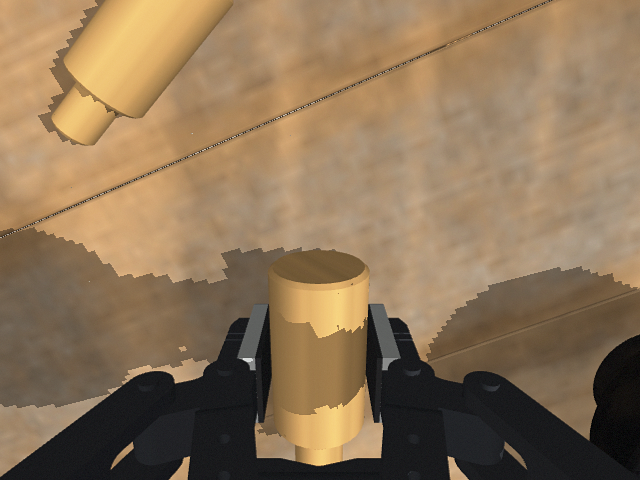

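```bash
python3 -m crank '[[[0,0,0.01],0,-1],[[0,0,0.03],0,-1],[[0,0,0.04],0,-1],[[0,0,0.04],0,-1],[[0,0,0.04],-0.125,-1],[[0.001,-0.0195,0.01],-0.125,-1],[[0.001,-0.0195,0],-0.125,-1],[[0.001,-0.0195,0],-0.125,-1],[[0.001,-0.0195,0],-0.125,-1],[[0.001,-0.0195,0],-0.125,-1]]'
python3 -m crank '[[[0.001,-0.0195,0],-0.125,-1],[[0.001,-0.0195,0],-0.125,-1],[[0.001,-0.0195,0],-0.125,-1],[[0.001,-0.0195,0],-0.125,-1],[[0.001,-0.0195,0],-0.125,-1],[[0.001,-0.0195,0],-0.125,-1],[[0.001,-0.0195,0],-0.125,-1],[[0.001,-0.0195,0],-0.125,-1],[[0.001,-0.0195,0],-0.125,-1],[[0.001,-0.0195,0],-0.125,-1]]'
python3 -m crank '[[[0.001,-0.0195,0],-0.125,-1],[[0.001,-0.0195,0],-0.125,-1],[[0.001,-0.0195,0],-0.125,-1],[[0.001,-0.0195,0],-0.125,-1],[[0.001,-0.0195,0],-0.125,-1],[[0,0,0],-0.084,-1],[[0,0,0],0,-1],[[0,0,0],0,-1]]'
python3 - <<'E'
from h import *
s=env.read_state(); Rm=R.from_rotvec(s["ee_rot"]).as_matrix(); print(s["joint_positions"].round(3),np.arctan2(Rm[1,0],Rm[0,0]))
P=cam("wrist"); im=env.snapshot("wrist"); cv2.imwrite("pics/w4.png",im[:,:,::-1])
im=env.snapshot("top"); cv2.imwrite("pics/t4.png",im[:,:,::-1])
for n,z in (("fixed_face",.032),("moving_face",.032),("thumb_knob",.069),("lever_end",.088)):
  print(n,[(np.round(d["position"]),round(d["p"],2),px2w("wrist",d["position"],z,P).round(4)) for d in env.tip_of(n,"wrist")])
E
```

```text
time: 4.55
eef_pos: [0.4403, 0.2431, 0.1744]
ee_rot: [-1.55, -0.3, 0.3]
wrist_force: [-0.4, -0.1, -1.1]
grip_width: 0.378
time: 5.38
eef_pos: [0.4503, 0.0481, 0.1743]
ee_rot: [-1.462, 0.678, -0.678]
wrist_force: [-0.0, -0.2, -0.9]
grip_width: 0.381
time: 6.05
eef_pos: [0.4554, -0.0485, 0.1741]
ee_rot: [-1.21, 1.208, -1.208]
wrist_force: [0.6, -0.0, -1.9]
grip_width: 0.382
[-0.106  0.082 -0.468  1.022  0.     3.034] -1.569026869028565
fixed_face [(array([404., 219.]), 0.89, array([ 0.4568, -0.1069,  0.032 ])), (array([510., 374.]), 0.26, array([ 0.3337, -0.1957,  0.032 ]))]
moving_face [(array([198., 223.]), 0.65, array([0.4538, 0.0338, 0.032 ])), (array([ 25., 229.]), 0.49, array([0.449 , 0.1528, 0.032 ]))]
thumb_knob [(array([133., 146.]), 0.81, array([0.509, 0.056, 0.069]))]
lever_end [(array([ 26., 230.]), 0.78, array([0.4653, 0.1127, 0.088 ]))]
```

View pics/w4.png

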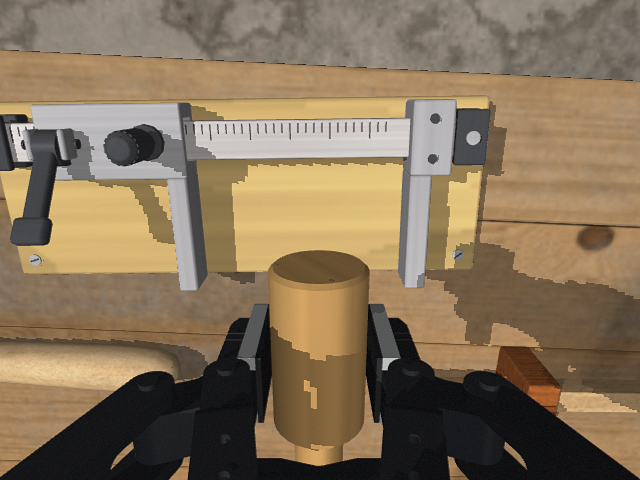

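Run:
```python
import cv2
t=cv2.imread("pics/w4.png")
cv2.imwrite("pics/w4a.png",cv2.resize(t[85:300,365:515],None,fx=4,fy=2.75,interpolation=2)[:600])
cv2.imwrite("pics/w4b.png",cv2.resize(t[85:300,0:215],None,fx=2.75,fy=2.75,interpolation=2)[:600])
```

```text
(no output)
```

View pics/w4a.png

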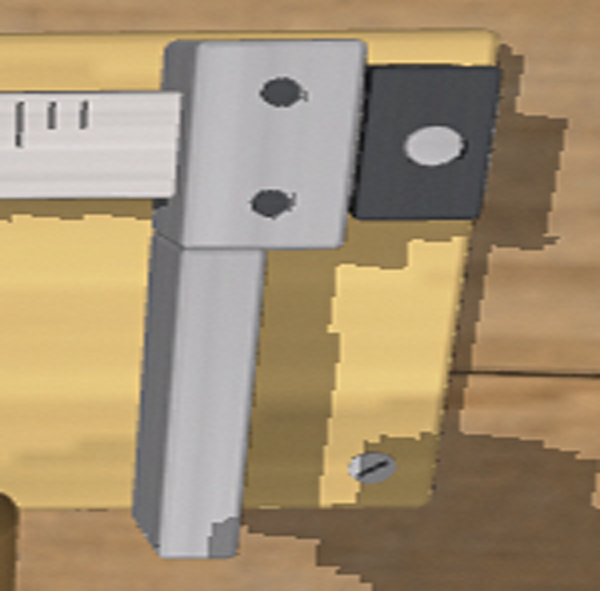

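View pics/w4b.png

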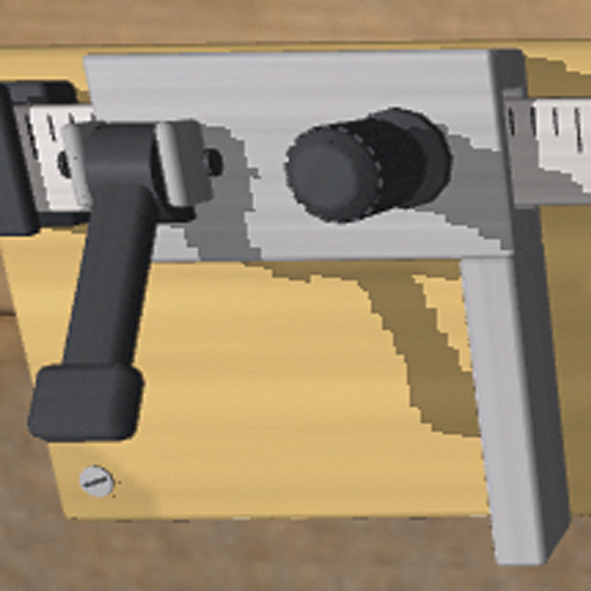

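Run:
```python
from h import *
P=cam("wrist")
for n,uv,z in [("fj tip",(405,286.8),.047),("fj root",(409.5,175.9),.047),("mj tip",(198.2,289.7),.047),("mj root",(187.3,178.8),.047),("b BR",(473,268.6),.015),("b TR",(490,96.6),.015),("b BL",(25,273),.015),("knob top",(121,150),.086)]:
    print(n,px2w("wrist",uv,z,P).round(4))
# leg top generatrix: body end & sides
s=env.read_state();print(s["eef_pos"])
for uv,z in [((270,285),.0),((369,285),0)]: pass
for d in env.tip_of("leg_center","wrist"): print(d)
```

```text
fj tip [ 0.4138 -0.1066  0.047 ]
fj root [ 0.4892 -0.1046  0.047 ]
mj tip [0.4114 0.0337 0.047 ]
mj root [0.487  0.0342 0.047 ]
b BR [ 0.4145 -0.1635  0.015 ]
b TR [ 0.5365 -0.161   0.015 ]
b BL [0.4102 0.1722 0.015 ]
knob top [0.5089 0.0557 0.086 ]
[ 0.45563666 -0.04797512  0.17395051]
{'position': [317.5, 343.7], 'p': 0.83}
```

```bash
python3 -m crank '[[[-0.0046,-0.016,0],0.014,-1],[[0,0,-0.035],0,-1],[[0,0,-0.035],0,-1],[[0,0,-0.035],0,-1],[[0,0,-0.02],0,-1],[[0,0,-0.012],0,-1],[[0,0,-0.006],0,-1],[[0,0,0],0,-1],[[0,0,0],0,-1]]'
python3 - <<'E'
from h import *
P=cam("wrist"); im=env.snapshot("wrist"); cv2.imwrite("pics/w5.png",im[:,:,::-1])
im=env.snapshot("side"); cv2.imwrite("pics/s5.png",cv2.resize(im[170:350,270:450,::-1],None,fx=3,fy=3,interpolation=2))
E
```

```text
time: 7.15
eef_pos: [0.4514, -0.0644, 0.0313]
ee_rot: [-1.216, 1.199, -1.199]
wrist_force: [-0.6, 0.4, 0.0]
grip_width: 0.382
```

View pics/w5.png

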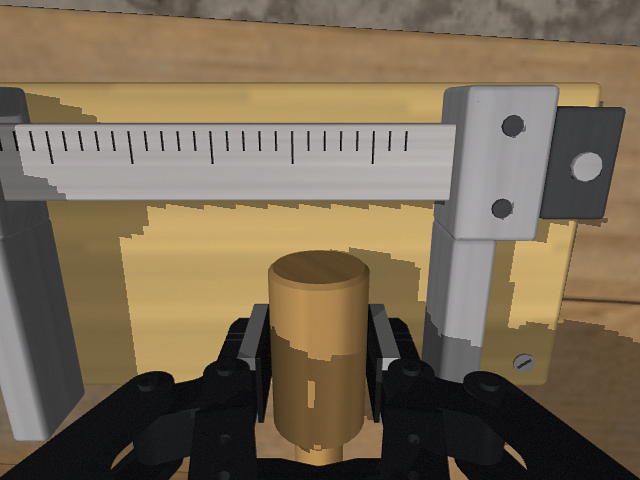

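View pics/s5.png

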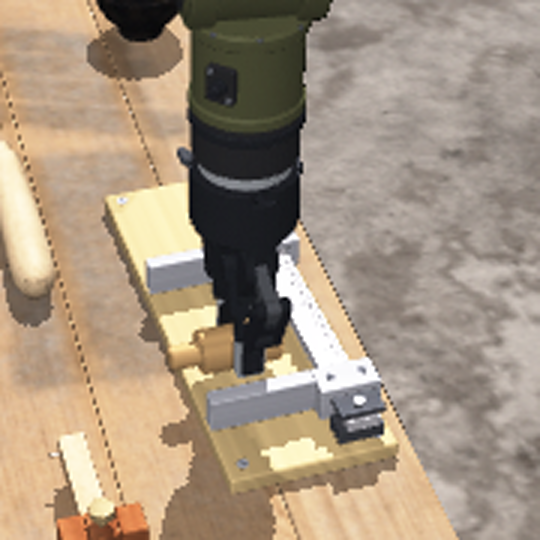

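```bash
python3 -m crank '[[[0,0,-0.005],0,-1],[[0,0,-0.003],0,-1],[[0,0,-0.001],0,-1],[[0,0,0],0,-1]]'; python3 -m crank '[[[0,0,-0.001],0,-1],[[0,0,0],0,-1]]'
```

```text
time: 7.58
eef_pos: [0.4508, -0.0644, 0.0217]
ee_rot: [-1.216, 1.199, -1.199]
wrist_force: [-0.8, 0.1, -0.6]
grip_width: 0.382
time: 7.75
eef_pos: [0.4511, -0.0644, 0.0209]
ee_rot: [-1.216, 1.199, -1.199]
wrist_force: [-0.4, 0.7, -0.4]
grip_width: 0.38
```

```bash
python3 -m crank '[[[0,0,-0.001],0,-1],[[0,0,0],0,-1]]'; python3 -m crank '[[[0,0,-0.0007],0,-1],[[0,0,0],0,-1]]'
```

```text
time: 7.92
eef_pos: [0.451, -0.0644, 0.0198]
ee_rot: [-1.216, 1.199, -1.199]
wrist_force: [0.5, 0.0, -0.3]
grip_width: 0.383
time: 8.08
eef_pos: [0.4511, -0.0645, 0.0195]
ee_rot: [-1.216, 1.199, -1.199]
wrist_force: [-1.6, 0.7, 3.9]
grip_width: 0.381
```

```bash
python3 -m crank '[[[0,0,0],0,-0.2],[[0,0,0],0,-0.15],[[0,0,0],0,-0.1],[[0,0,0],0,-0.05],[[0,0,0],0,-0.05]]'
python3 - <<'E'
from h import *
im=env.snapshot("wrist"); cv2.imwrite("pics/w6.png",im[:,:,::-1])
E
```

```text
time: 8.5
eef_pos: [0.4511, -0.0644, 0.0192]
ee_rot: [-1.216, 1.199, -1.199]
wrist_force: [0.6, 0.1, -0.5]
grip_width: 0.475
```

View pics/w6.png

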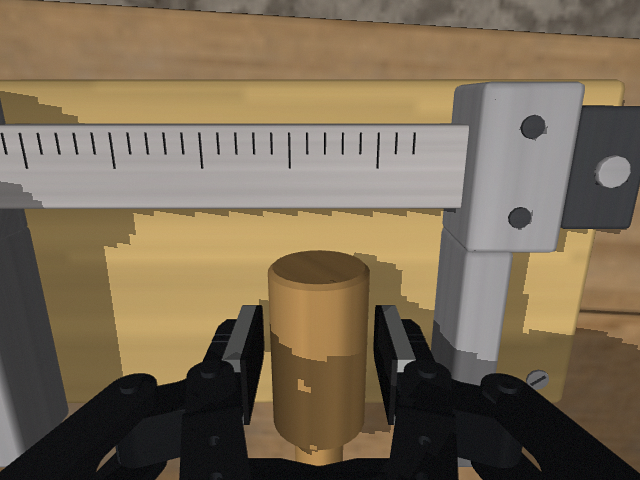

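```bash
python3 -m crank '[[[0,0,0.01],0,-0.05],[[0,0,0.03],0,-0.05],[[0,0,0.04],0,-0.05],[[0,0,0.04],0,-0.05],[[0.0045,0.0115,0],0.121,-1],[[0.0045,0.0115,0],0.121,-1],[[0.0045,0.0115,0],0.121,-1],[[0.0045,0.0115,0],0.121,-1],[[0.0045,0.0115,0],0.121,-1],[[0.0045,0.0115,0],0.121,-1]]'
python3 -m crank '[[[0.0045,0.0115,0],0.121,-1],[[0.0045,0.0115,0],0.121,-1],[[0.0045,0.0115,0],0.121,-1],[[0.0045,0.0115,0],0.121,-1],[[0.0045,0.0115,0],0.121,-1],[[0.0045,0.0115,0],0.121,-1],[[0.0045,0.0115,0],0.121,-1],[[0,0,0],0,-1],[[0,0,0],0,-1]]'
python3 - <<'E'
from h import *
s=env.read_state(); Rm=R.from_rotvec(s["ee_rot"]).as_matrix(); print(s["joint_positions"].round(3),np.arctan2(Rm[1,0],Rm[0,0]))
P=cam("wrist"); im=env.snapshot("wrist"); cv2.imwrite("pics/w7.png",im[:,:,::-1])
im=env.snapshot("top"); cv2.imwrite("pics/t7.png",im[:,:,::-1])
im=env.snapshot("side"); cv2.imwrite("pics/s7.png",cv2.resize(im[170:350,270:450,::-1],None,fx=3,fy=3,interpolation=2))
for n,z in (("thumb_knob",.069),("lever_end",.088),("moving_face",.032)):
  print(n,[(np.round(d["position"]),round(d["p"],2),px2w("wrist",d["position"],z,P).round(4)) for d in env.tip_of(n,"wrist")])
E
```

```text
time: 9.38
eef_pos: [0.4783, 0.0051, 0.1401]
ee_rot: [-1.473, 0.644, -0.645]
wrist_force: [-0.5, 1.2, 0.3]
grip_width: -0.0
time: 10.13
eef_pos: [0.5096, 0.0853, 0.1397]
ee_rot: [-1.571, -0.011, 0.011]
wrist_force: [0.2, -0.7, 0.1]
grip_width: 0.002
[ 0.166  0.215 -0.393  0.963 -0.     1.723] 0.014162116580815091
thumb_knob [(array([322., 307.]), 0.72, array([0.5113, 0.0578, 0.069 ]))]
lever_end [(array([229., 218.]), 0.8, array([0.4671, 0.1123, 0.088 ]))]
moving_face [(array([236., 312.]), 0.6, array([0.4568, 0.0349, 0.032 ]))]
```

View pics/w7.png

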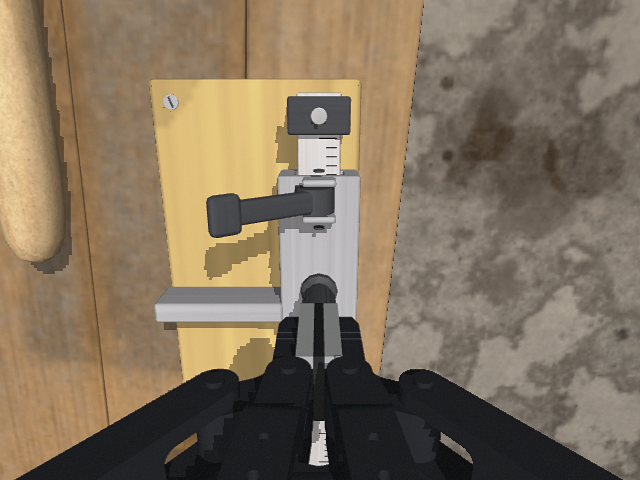

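View pics/s7.png

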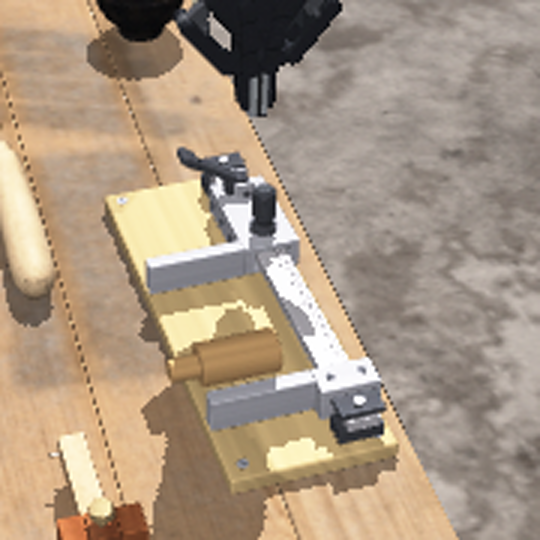

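Run:
```python
from h import *
P=cam("wrist")
for uv,z in [((319,273),.086),((319,272),.075),((319,232),.05),((319,222),.06),((319,222),.055),((240,235),.085)]: print(uv,z,px2w("wrist",uv,z,P).round(4))
```

```text
(319, 273) 0.086 [0.5088 0.0839 0.086 ]
(319, 272) 0.075 [0.5089 0.08   0.075 ]
(319, 232) 0.05 [0.5087 0.0939 0.05  ]
(319, 222) 0.06 [0.5085 0.1025 0.06  ]
(319, 222) 0.055 [0.5086 0.1011 0.055 ]
(240, 235) 0.085 [0.4709 0.1024 0.085 ]
```

```bash
python3 -m crank '[[[0.0005,0.0005,-0.02],0,-1],[[0,0,-0.02],0,-1],[[0,0,-0.015],0,-1],[[0,0,0],0,-1]]'
python3 -m crank '[[[0,0,-0.01],0,-1],[[0,0,-0.008],0,-1],[[0,0,-0.005],0,-1],[[0,0,0],0,-1],[[0,0,0],0,-1]]'
python3 - <<'E'
from h import *
P=cam("wrist"); im=env.snapshot("wrist"); cv2.imwrite("pics/w8.png",im[:,:,::-1])
im=env.snapshot("side"); cv2.imwrite("pics/s8.png",cv2.resize(im[170:350,270:450,::-1],None,fx=3,fy=3,interpolation=2))
E
```

```text
time: 10.77
eef_pos: [0.5076, 0.0848, 0.0815]
ee_rot: [-1.572, -0.008, 0.016]
wrist_force: [-0.6, 0.8, -0.5]
grip_width: 0.001
time: 11.18
eef_pos: [0.5101, 0.0855, 0.0613]
ee_rot: [-1.571, -0.012, 0.013]
wrist_force: [-0.2, -1.0, 0.7]
grip_width: -0.003
```

View pics/w8.png

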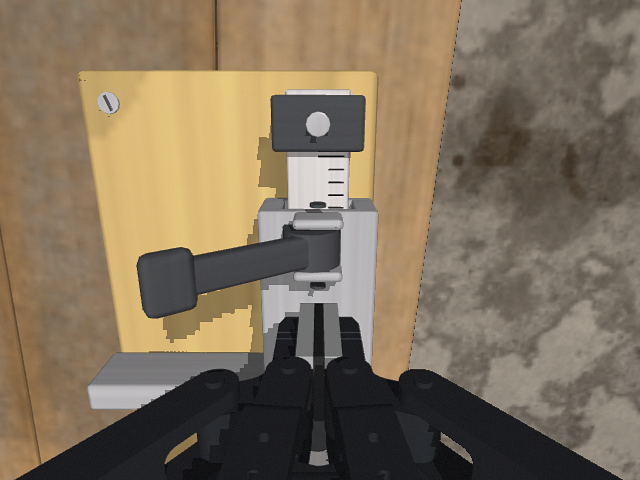

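View pics/s8.png

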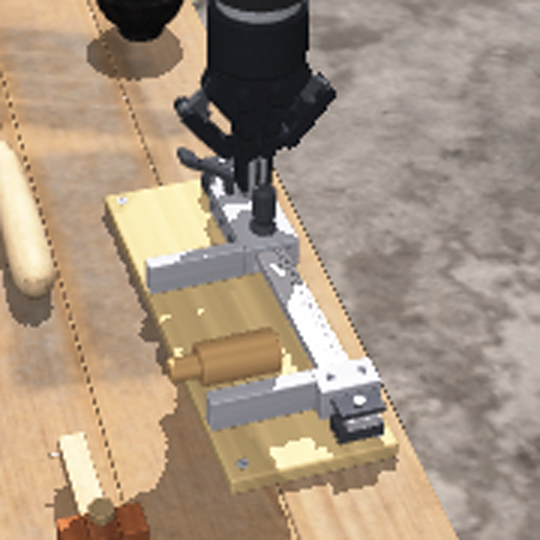

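```bash
python3 -m crank '[[[0,-0.003,0],0,-1],[[0,-0.002,0],0,-1],[[0,-0.002,0],0,-1],[[0,-0.002,0],0,-1],[[0,-0.002,0],0,-1],[[0,-0.002,0],0,-1]]'
python3 -m crank '[[[0,-0.003,0],0,-1],[[0,-0.004,0],0,-1],[[0,-0.004,0],0,-1],[[0,-0.004,0],0,-1],[[0,-0.004,0],0,-1],[[0,-0.004,0],0,-1],[[0,-0.004,0],0,-1],[[0,-0.004,0],0,-1]]'
python3 - <<'E'
from h import *
print(env.read_state()["wrist_force"])
im=env.snapshot("side"); cv2.imwrite("pics/s9.png",cv2.resize(im[170:350,270:450,::-1],None,fx=3,fy=3,interpolation=2))
E
```

```text
time: 11.78
eef_pos: [0.5103, 0.0727, 0.0614]
ee_rot: [-1.57, -0.013, 0.012]
wrist_force: [1.0, 1.2, 0.9]
grip_width: 0.001
time: 12.45
eef_pos: [0.5103, 0.0411, 0.0613]
ee_rot: [-1.571, -0.013, 0.012]
wrist_force: [1.2, 2.4, 0.9]
grip_width: -0.001
[1.17003461 2.35545385 0.93557095]
```

View pics/s9.png

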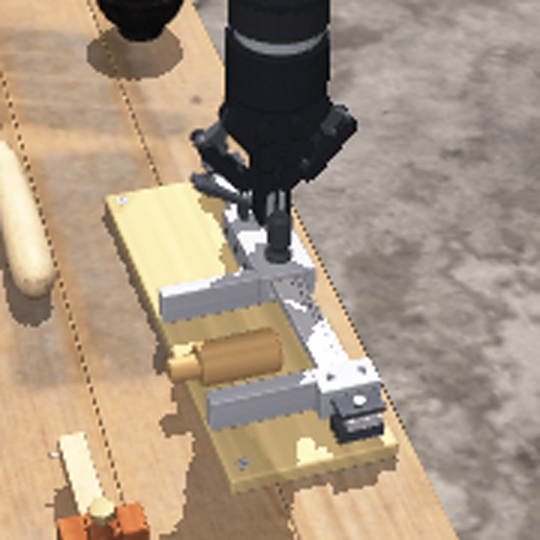

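```bash
python3 -m crank '[[[0.0005,-0.004,0],0,-1],[[0,-0.004,0],0,-1],[[0,-0.004,0],0,-1],[[0,-0.004,0],0,-1],[[0.0005,-0.004,0],0,-1],[[0,-0.004,0],0,-1],[[0,-0.004,0],0,-1],[[0,-0.003,0],0,-1],[[0,-0.003,0],0,-1],[[0,-0.002,0],0,-1]]'
python3 -m crank '[[[0,-0.002,0],0,-1],[[0,-0.002,0],0,-1],[[0,-0.002,0],0,-1],[[0,-0.002,0],0,-1],[[0,-0.002,0],0,-1],[[0,-0.002,0],0,-1]]'
python3 - <<'E'
from h import *
print(env.read_state()["wrist_force"])
im=env.snapshot("side"); cv2.imwrite("pics/s10.png",cv2.resize(im[170:350,270:450,::-1],None,fx=3,fy=3,interpolation=2))
E
```

```text
time: 13.33
eef_pos: [0.5107, 0.0051, 0.061]
ee_rot: [-1.571, -0.012, 0.013]
wrist_force: [-1.0, 2.1, 0.7]
grip_width: -0.004
time: 13.83
eef_pos: [0.5109, -0.0064, 0.0611]
ee_rot: [-1.57, -0.012, 0.013]
wrist_force: [-1.2, 3.0, -0.9]
grip_width: -0.0
[-1.17621515  2.99915736 -0.93765398]
```

View pics/s10.png

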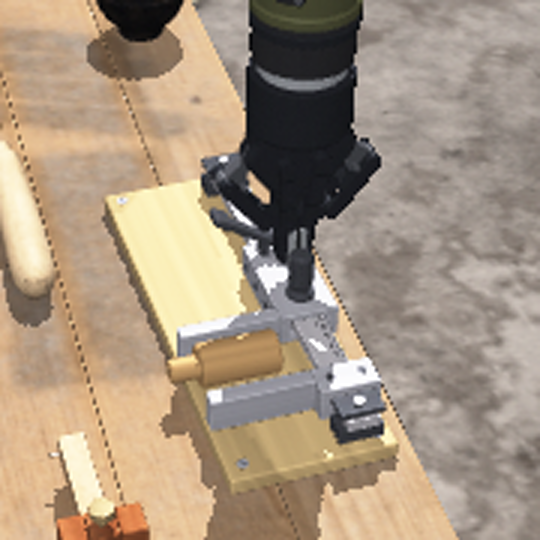

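```bash
python3 -m crank '[[[0,-0.0015,0],0,-1],[[0,-0.0015,0],0,-1],[[0,-0.0015,0],0,-1],[[0,-0.0015,0],0,-1],[[0,-0.0015,0],0,-1]]';python3 -m crank '[[[0,-0.0015,0],0,-1],[[0,-0.0015,0],0,-1],[[0,-0.0015,0],0,-1],[[0,-0.0015,0],0,-1]]'
python3 - <<'E'
from h import *
print(env.read_state()["wrist_force"])
im=env.snapshot("side"); cv2.imwrite("pics/s11.png",cv2.resize(im[230:330,310:410,::-1],None,fx=5,fy=5,interpolation=2))
E
```

```text
time: 14.3
eef_pos: [0.5111, -0.0141, 0.0612]
ee_rot: [-1.571, -0.013, 0.012]
wrist_force: [-1.6, 3.0, -0.6]
grip_width: 0.001
time: 14.63
eef_pos: [0.5112, -0.0201, 0.0612]
ee_rot: [-1.571, -0.013, 0.012]
wrist_force: [-0.3, 2.2, -1.1]
grip_width: -0.005
[-0.26689607  2.18479321 -1.14503449]
```

View pics/s11.png

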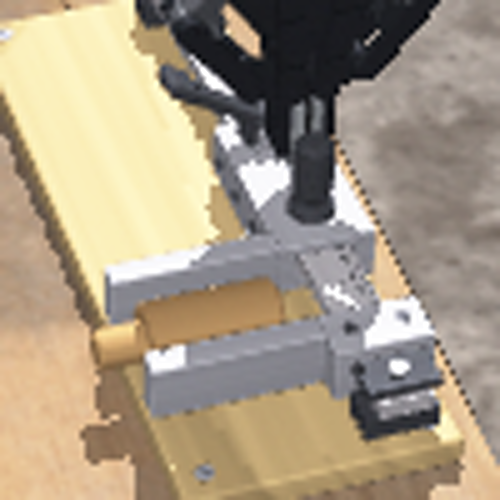

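```bash
python3 -m crank '[[[0,-0.001,0],0,-1],[[0,-0.001,0],0,-1],[[0,-0.001,0],0,-1],[[0,-0.001,0],0,-1]]' | grep -E "eef|force"; python3 -m crank '[[[0,-0.0005,0],0,-1],[[0,-0.0005,0],0,-1]]'| grep -E "eef|force"; python3 -m crank '[[[0,-0.0005,0],0,-1]]'| grep -E "eef|force"
python3 - <<'E'
from h import *
im=env.snapshot("side"); cv2.imwrite("pics/s12.png",cv2.resize(im[230:330,310:410,::-1],None,fx=5,fy=5,interpolation=2))
E
```

```text
eef_pos: [0.5112, -0.024, 0.0613]
wrist_force: [-0.6, 1.6, -1.8]
eef_pos: [0.5112, -0.025, 0.0613]
wrist_force: [0.8, 1.2, -2.3]
eef_pos: [0.5112, -0.0255, 0.0613]
wrist_force: [0.5, 3.5, -1.6]
```

View pics/s12.png

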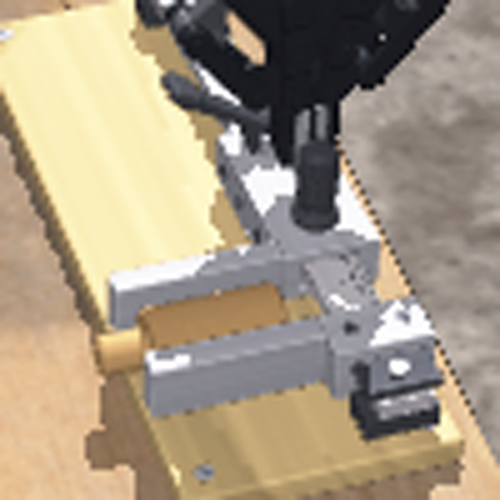

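```bash
for i in 1; do python3 -m crank '[[[0,-0.0003,0],0,-1]]' | grep -E "eef|force"; python3 -m crank '[[[0,-0.0003,0],0,-1]]'| grep -E "eef|force"; python3 -m crank '[[[0,-0.0003,0],0,-1]]'| grep -E "eef|force"; done
```

```text
eef_pos: [0.5113, -0.0258, 0.0613]
wrist_force: [-0.5, 1.6, -0.7]
eef_pos: [0.5112, -0.026, 0.0613]
wrist_force: [1.1, 2.2, -1.1]
eef_pos: [0.5112, -0.0263, 0.0613]
wrist_force: [0.3, 1.5, -2.6]
```

```bash
python3 -m crank '[[[0,-0.0003,0],0,-1]]' | grep -E "eef|force"; python3 -m crank '[[[0,-0.0003,0],0,-1]]'| grep -E "eef|force"; python3 -m crank '[[[0,-0.0003,0],0,-1]]'| grep -E "eef|force"
```

```text
eef_pos: [0.5112, -0.0266, 0.0613]
wrist_force: [0.6, 1.7, 0.1]
eef_pos: [0.5112, -0.027, 0.0613]
wrist_force: [0.5, 1.2, -0.8]
eef_pos: [0.5112, -0.0273, 0.0613]
wrist_force: [0.0, 2.1, -0.4]
```

```bash
python3 -m crank '[[[0,-0.0003,0],0,-1]]' | grep -E "eef|force"; python3 -m crank '[[[0,-0.0003,0],0,-1]]'| grep -E "eef|force"; python3 -m crank '[[[0,-0.0003,0],0,-1]]'| grep -E "eef|force"
```

```text
eef_pos: [0.5112, -0.0276, 0.0613]
wrist_force: [1.4, 1.7, -1.7]
eef_pos: [0.5112, -0.0278, 0.0613]
wrist_force: [0.3, 1.3, -1.0]
eef_pos: [0.5112, -0.0282, 0.0613]
wrist_force: [0.9, 2.8, -1.1]
```

Run:
```python
from h import *
im=env.snapshot("side"); cv2.imwrite("pics/s13.png",cv2.resize(im[250:320,330:400,::-1],None,fx=8,fy=8,interpolation=2))
im=env.snapshot("wrist"); cv2.imwrite("pics/w13.png",im[:,:,::-1])
im=env.snapshot("top"); cv2.imwrite("pics/t13.png",cv2.resize(im[190:270,340:440,::-1],None,fx=7,fy=7,interpolation=2))
```

```text
(no output)
```

View pics/s13.png

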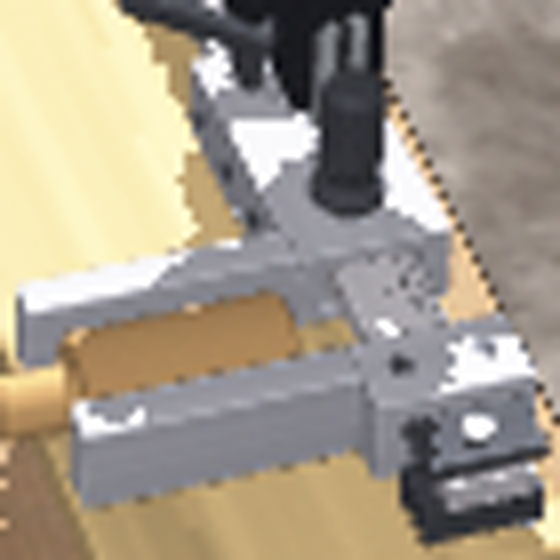

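View pics/t13.png

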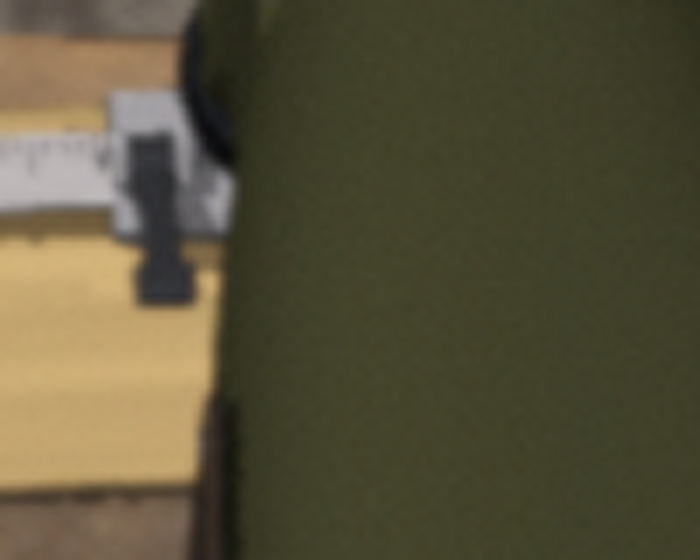

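View pics/w13.png

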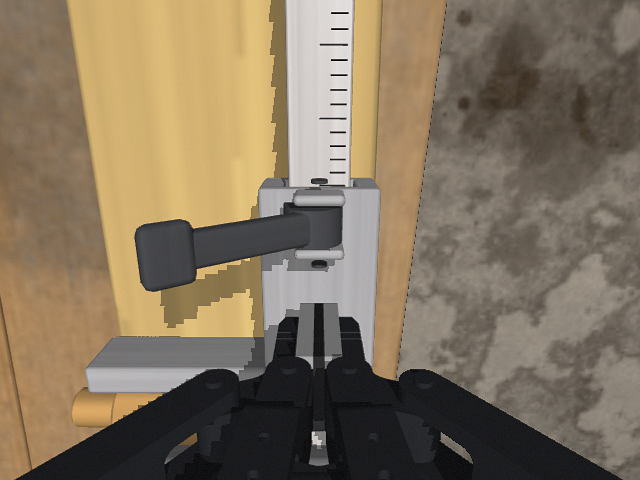

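```bash
python3 -m crank '[[[0,-0.0003,0],0,-1]]' | grep -E "eef|force"; python3 -m crank '[[[0,-0.0003,0],0,-1]]'| grep -E "eef|force"; python3 -m crank '[[[0,-0.0003,0],0,-1]]'| grep -E "eef|force"
```

```text
eef_pos: [0.5112, -0.0284, 0.0613]
wrist_force: [0.3, 2.7, -1.3]
eef_pos: [0.5112, -0.0287, 0.0613]
wrist_force: [0.8, 2.0, -0.8]
eef_pos: [0.5111, -0.0291, 0.0613]
wrist_force: [1.7, 1.4, -0.1]
```

```bash
python3 -m crank '[[[0,-0.0003,0],0,-1]]' | grep -E "eef|force"; python3 -m crank '[[[0,-0.0003,0],0,-1]]'| grep -E "eef|force"; python3 -m crank '[[[0,-0.0003,0],0,-1]]'| grep -E "eef|force"
```

```text
eef_pos: [0.5112, -0.0293, 0.0613]
wrist_force: [1.5, 2.2, -0.7]
eef_pos: [0.5112, -0.0297, 0.0612]
wrist_force: [0.9, 1.9, 0.1]
eef_pos: [0.5112, -0.0299, 0.0613]
wrist_force: [1.1, 2.7, -1.1]
```

```bash
python3 -m crank '[[[0,-0.0003,0],0,-1]]' | grep -E "eef|force"; python3 -m crank '[[[0,-0.0003,0],0,-1]]'| grep -E "eef|force"; python3 -m crank '[[[0,-0.0003,0],0,-1]]'| grep -E "eef|force"
```

```text
eef_pos: [0.5112, -0.03, 0.0613]
wrist_force: [0.7, 2.9, -0.3]
eef_pos: [0.5112, -0.0302, 0.0613]
wrist_force: [1.5, 4.3, -1.5]
eef_pos: [0.5112, -0.0303, 0.0613]
wrist_force: [1.9, 5.4, -0.2]
```

```bash
python3 -m crank '[[[0,-0.0003,0],0,-1]]' | grep -E "eef|force"; python3 -m crank '[[[0,-0.0003,0],0,-1]]'| grep -E "eef|force"
```

```text
eef_pos: [0.5112, -0.0304, 0.0613]
wrist_force: [1.6, 5.6, -0.7]
eef_pos: [0.5112, -0.0305, 0.0613]
wrist_force: [1.2, 6.8, -0.4]
```

```bash
python3 -m crank '[[[0,0,0],0,-1],[[0,0,0],0,-1]]' | grep -E "eef|force"
python3 - <<'E'
from h import *
im=env.snapshot("side"); cv2.imwrite("pics/s14.png",cv2.resize(im[250:320,330:400,::-1],None,fx=8,fy=8,interpolation=2))
E
```

```text
eef_pos: [0.5113, -0.0305, 0.0613]
wrist_force: [1.6, 5.8, -0.4]
```

View pics/s14.png

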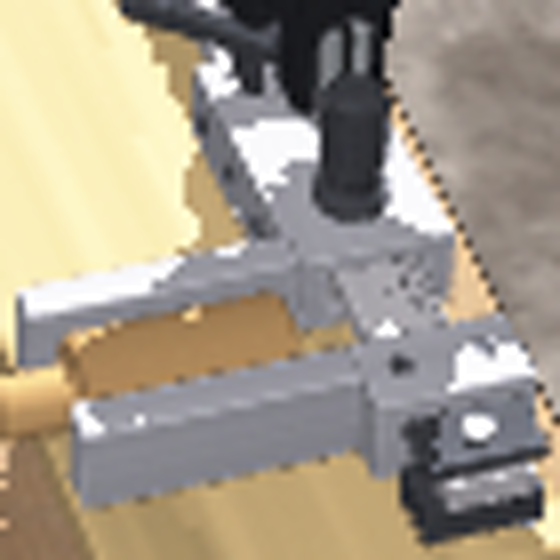

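```bash
python3 -m crank '[[[0,0.0005,0],0,-1],[[0,0.0015,0],0,-1],[[0,0.003,0],0,-1],[[0,0.004,0],0,-1],[[0,0,0.02],0,-1],[[0,0,0.035],0,-1],[[0,0,0.03],0,-1],[[-0.024,0.014,0],0,-1],[[-0.024,0.014,0],0,-1],[[0,0,0],0,-1]]'
python3 - <<'E'
from h import *
P=cam("wrist"); im=env.snapshot("wrist"); cv2.imwrite("pics/w15.png",im[:,:,::-1])
im=env.snapshot("side"); cv2.imwrite("pics/s15.png",cv2.resize(im[230:330,310:410,::-1],None,fx=5,fy=5,interpolation=2))
for n,z in (("lever_end",.088),("thumb_knob",.069)):
  print(n,[(np.round(d["position"]),round(d["p"],2),px2w("wrist",d["position"],z,P).round(4)) for d in env.tip_of(n,"wrist")])
print(env.read_state()["eef_pos"])
E
```

```text
time: 18.18
eef_pos: [0.4587, 0.0068, 0.1462]
ee_rot: [-1.571, -0.011, 0.016]
wrist_force: [-0.2, -0.9, -0.9]
grip_width: -0.003
lever_end [(array([338., 269.]), 0.62, array([0.4673, 0.0066, 0.088 ]))]
thumb_knob [(array([408., 346.]), 0.82, array([ 0.5105, -0.0482,  0.069 ]))]
[0.46371379 0.00532967 0.14632655]
```

View pics/w15.png

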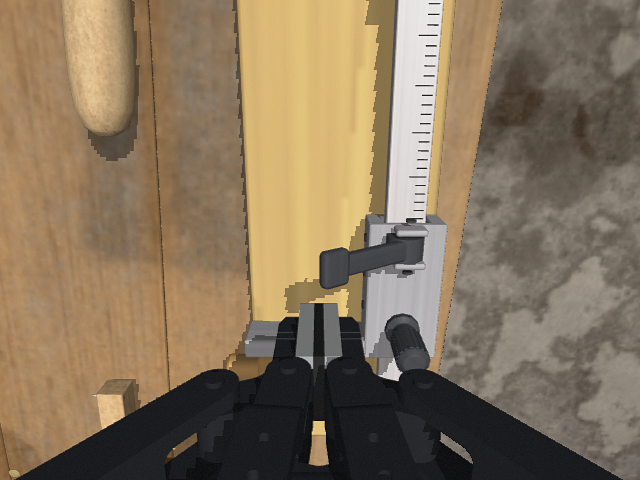

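View pics/s15.png

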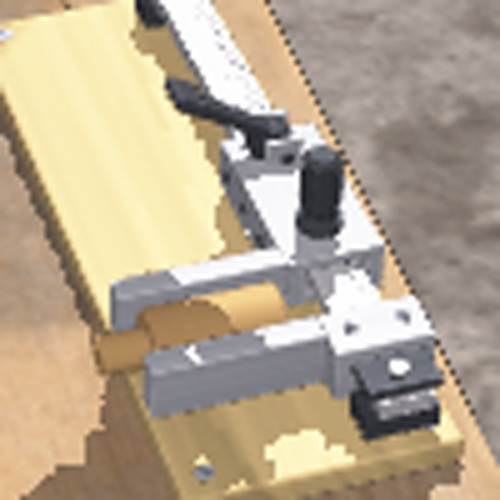

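```bash
python3 -m crank '[[[-0.003,0.001,-0.025],0,-1],[[0,0,-0.02],0,-1],[[0,0,-0.007],0,-1],[[0,0,0],0,-1]]' | grep -E "eef|force"; python3 -m crank '[[[0,0,-0.003],0,-1],[[0,0,-0.003],0,-1],[[0,0,-0.003],0,-1]]' | grep -E "eef|force";  python3 -m crank '[[[0,0,-0.003],0,-1],[[0,0,-0.003],0,-1],[[0,0,-0.003],0,-1]]' | grep -E "eef|force"
```

```text
eef_pos: [0.4585, 0.0062, 0.0923]
wrist_force: [-0.3, -0.2, 0.7]
eef_pos: [0.4602, 0.0064, 0.0859]
wrist_force: [-4.8, -0.6, 6.6]
eef_pos: [0.461, 0.0066, 0.0765]
wrist_force: [-2.0, -0.2, 2.7]
```

```bash
python3 -m crank '[[[0,0,-0.003],0,-1],[[0,0,-0.003],0,-1],[[0,0,-0.002],0,-1]]' | grep -E "eef|force";  python3 -m crank '[[[0,0,-0.002],0,-1],[[0,0,-0.002],0,-1]]' | grep -E "eef|force"; python3 -m crank '[[[0,0,-0.001],0,-1],[[0,0,-0.001],0,-1]]' | grep -E "eef|force"
```

```text
eef_pos: [0.46, 0.0066, 0.0679]
wrist_force: [-1.8, 0.5, 2.8]
eef_pos: [0.4599, 0.0066, 0.064]
wrist_force: [-2.3, -0.2, 3.2]
eef_pos: [0.4598, 0.0066, 0.062]
wrist_force: [-2.3, 1.7, 3.6]
```

```bash
python3 -m crank '[[[0,0,-0.001],0,-1],[[0,0,-0.001],0,-1]]' | grep -E "eef|force";  python3 -m crank '[[[0,0,-0.001],0,-1],[[0,0,0],0,-1]]' | grep -E "eef|force"; python3 -m crank '[[[0,0,-0.001],0,-1],[[0,0,0],0,-1]]' | grep -E "eef|force"
```

```text
eef_pos: [0.46, 0.0066, 0.0601]
wrist_force: [-2.0, -0.3, 3.2]
eef_pos: [0.4601, 0.0066, 0.0591]
wrist_force: [-1.1, -0.0, 1.1]
eef_pos: [0.4601, 0.0066, 0.0583]
wrist_force: [-2.8, -0.5, 4.7]
```

```bash
python3 -m crank '[[[0,0,-0.001],0,-1],[[0,0,0],0,-1]]' | grep -E "eef|force";  python3 -m crank '[[[0,0,-0.001],0,-1],[[0,0,0],0,-1]]' | grep -E "eef|force"
```

```text
eef_pos: [0.46, 0.0066, 0.0576]
wrist_force: [-4.9, -0.7, 9.8]
eef_pos: [0.4599, 0.0066, 0.057]
wrist_force: [-6.3, -0.2, 15.2]
```

```bash
python3 -m crank '[[[0,0,-0.0008],0,-1],[[0,0,0],0,-1]]' | grep -E "eef|force"; python3 -m crank '[[[0,0,0.003],0,-1],[[0,0,0.015],0,-1],[[0,0,0.03],0,-1],[[0,0,0.04],0,-1],[[-0.03,0.03,0.03],0,-1],[[-0.03,0.03,0.03],0,-1],[[-0.03,0.03,0],0,-1],[[0,0,0],0,-1]]'
python3 - <<'E'
from h import *
P=cam("wrist"); im=env.snapshot("wrist"); cv2.imwrite("pics/w16.png",im[:,:,::-1])
im=env.snapshot("side"); cv2.imwrite("pics/s16.png",cv2.resize(im[230:330,310:410,::-1],None,fx=5,fy=5,interpolation=2))
print([(d["position"],d["p"],px2w("wrist",d["position"],.058,P)) for d in env.tip_of("lever_end","wrist")])
E
```

```text
eef_pos: [0.4597, 0.0066, 0.0565]
wrist_force: [-7.5, -0.1, 19.2]
time: 21.47
eef_pos: [0.3796, 0.0876, 0.1928]
ee_rot: [-1.568, -0.017, 0.016]
wrist_force: [-0.6, -0.8, -1.2]
grip_width: 0.001
[([416.9, 338.5], 0.97, array([0.45221412, 0.00440637, 0.058     ]))]
```

View pics/w16.png

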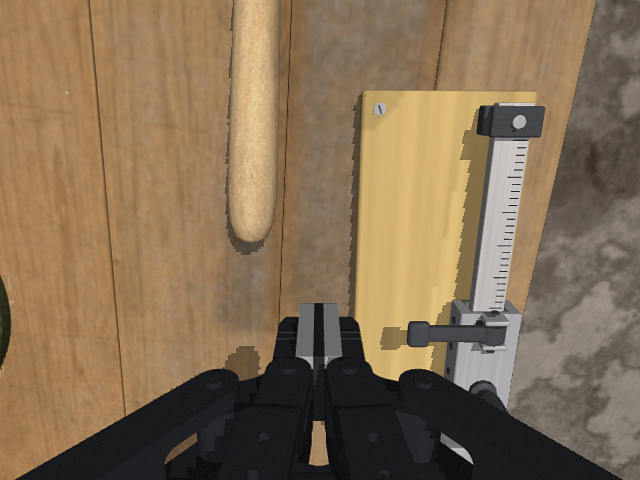

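View pics/s16.png

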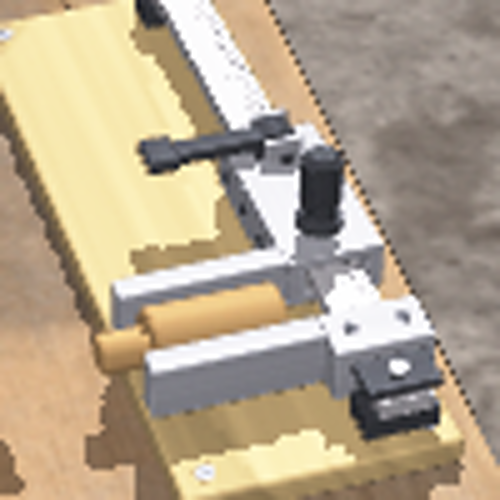

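```bash
python3 -m crank '[[[0.0025,-0.015,0],-0.121,-1],[[0.0025,-0.015,0],-0.121,-1],[[0.0025,-0.015,0],-0.121,-1],[[0.0025,-0.015,0],-0.121,-1],[[0.0025,-0.015,0],-0.121,-1],[[0.0025,-0.015,0],-0.121,-1],[[0.0025,-0.015,0],-0.121,-1],[[0.0025,-0.015,0],-0.121,-1],[[0.0025,-0.015,0],-0.121,-1],[[0.0025,-0.015,0],-0.121,-1]]' | grep time;  python3 -m crank '[[[0.0025,-0.015,0],-0.121,-1],[[0.0025,-0.015,0],-0.121,-1],[[0,0,-0.02],-0.119,-1],[[0,0,0],0,-1],[[0,0,0],0,-1]]'
python3 - <<'E'
from h import *
P=cam("wrist"); im=env.snapshot("wrist"); cv2.imwrite("pics/w17.png",im[:,:,::-1]); cv2.imwrite("pics/w17z.png",cv2.resize(im[60:260,220:420,::-1],None,fx=3,fy=3,interpolation=2))
E
```

```text
time: 22.45
time: 22.87
eef_pos: [0.4116, -0.0966, 0.1704]
ee_rot: [-1.219, 1.199, -1.195]
wrist_force: [0.4, 1.3, 0.2]
grip_width: 0.005
```

View pics/w17.png

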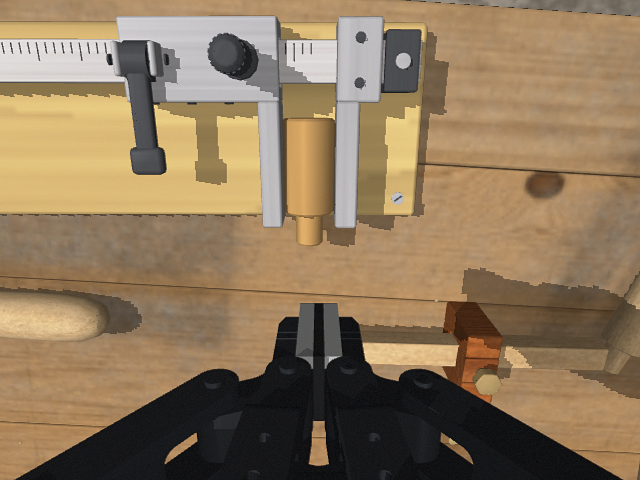

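View pics/w17z.png

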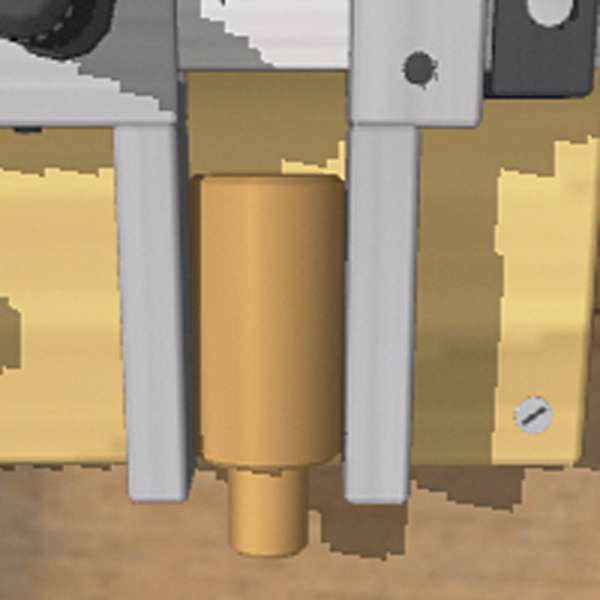

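Run:
```python
from plant import env
print(env.hand_in(), env.read_state()["time"])
```

```text
the job is handed in; nothing more can be done
the job is handed in; nothing more can be done
```

The caliper is set to the larger short leg. The leg is nipped between both jaws, the lock lever is pressed down level, and I handed the job in at about 23 s of the 64 s allowed.

**Placing:** I gripped the leg by its body at 20 N. The tenon pointed away from the robot at the start, not towards it as described. I turned the leg about 155° so its tenon points to the jaw tips and its body fits in the room between the jaws. I laid it on the board about 25 mm from the fixed jaw.

**Closing:** I pushed the thumb knob with the shut fingers, in 0.3 mm steps near the end. The push rose from about 2 N of sliding friction to about 6 N (peak reading 6.8 N), so about 4 N reached the leg, with a peak a little under 5 N. That is slightly firmer than the 3 N touch in the task. Backing the finger off should leave about 2 N on the leg.

**Locking:** I pressed the lever straight down to its stop. The force at the end was about 19 N, above the 8 N the cam needs. The pad then showed level and about 4 mm from where a fully pressed lever should be, near the camera's limits.

**Last checks:** In the final wrist and side pictures both jaw faces meet the leg to within the picture's resolution (roughly 0.2 mm). The leg lies in line with the jaws, the arm was clear of the caliper and the leg, and I saw no sign that the other things had moved. I judged the jaw's squareness and the remaining nip only from the forces and pictures, since there is no direct reading of either.

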